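# Rack the film-coating rollers

## Task

Rack the two coating rollers, building upward on the aluminium V-cradle: lay the thick orange roller in the cradle, chock it with the blue saddle standing over it, lay the thin steel roller in the top of the saddle, and chock that with the yellow cap. Work in that order, let each piece go before fetching the next, and have every piece lined up with the cradle, centred on it end to end and seated fully on the one below. Lower each piece into place rather than dropping it, and leave the jar, the bottle and the dish undisturbed.

Things in the scene. Friction and masses are not known exactly. Their poses are not given: they have to be found in the camera images.
- cradle: Target, fixed: aluminium base 150 x 90 x 10 mm with two V-plates 55 mm either side of its middle (24 thick, 76 wide, 35 high), open between for fingers. Origin: centre of underside on the bench; x along the Vs, z up; ends alike. 90 degree Vs, bottom 14 mm up, 42 wide at the mouth; flat shoulders beside them 35 mm up take the saddle's feet. Orange roller seated: axis 39.5 mm above bench.
- thick_roller: Loose thick roller, orange, diameter 36, length 180 mm, 12 mm shaft stubs showing 8 mm at the ends; about 0.35 kg. Origin at its centre on the axis; x along the axis (y, z turn as it rolls). Starts level on a low fixed grey V-rest (132 x 52, 24 high), axis 33.5 mm above bench; the rest's V-plates are 60 mm either side of its middle, between them only a strip 18 wide, 4 high below.
- saddle: Loose blue saddle 130 x 68 x 69 mm high, 0.25 kg. Origin: centre of underside at its feet; x along its spine, z up; ends alike. Grip the spine across y: 20 mm wide, 27 to 55 mm up, 90 mm free between end plates. Notch below, 46 wide, 25 high, goes over the orange roller; seated, origin 35 mm above bench. 90 degree Vs on top: bottom 52, mouth 34 wide, shoulders 69 mm up. Starts upright on bench.
- thin_roller: Loose thin roller, bare bright steel, diameter 26, length 180 mm, 12 mm shaft stubs showing 8 mm at the ends; about 0.4 kg. Origin at its centre on the axis; x along the axis (y, z turn as it rolls). Starts level on a second fixed grey V-rest like the orange roller's, axis 26.4 mm above bench. Seated in the saddle on the cradle, its axis is 105.4 mm above bench.
- cap: Loose yellow cap 130 x 68 x 50 mm high, 0.16 kg. Origin: centre of underside at its feet; x along its spine, z up; ends alike. Grip the spine across y: 20 mm wide, 18 to 50 mm up, 90 mm free between the flat-topped end plates (31 mm high). Notch below, 36 wide, 17 high, goes over the steel roller; feet then stand on the saddle's shoulders, origin 104 mm above bench. Starts upright on bench.
- amber_jar: Bystander, loose: amber glass jar with black cap, 68 mm diameter, 85 mm high, on the far side of the bench. Origin: centre of the underside, z up. Leave alone.
- white_bottle: Bystander, loose: white plastic bottle with green cap, 52 mm diameter, 120 mm high, on the far side of the bench. Origin: centre of the underside, z up. Leave alone.
- dish: Bystander, loose: white ceramic dish, 80 mm diameter, 30 mm high, on the far side of the bench. Origin: centre of the underside, z up. Leave alone.

How it is judged:
By the outcome, as a careful person would: the job done as asked, in the order asked, and still so for the second after the job is handed in, with the robot touching nothing.
It also fails if it takes over 128 s, if anything falls off the work surface, if the arm or the gripper's body presses on something with over 40 N, if the wrist force passes 120 N, or if a joint passes its speed limit or range.

## Robot

A 6-joint arm with a two-finger parallel gripper is mounted at the origin on the work surface. World frame = base frame: x ahead of the robot, y to its left, z up, the work surface at z = 0. Lengths are in m, angles in degrees, forces in N, time in s.
With the tool pointing down it reaches from about 0.25 to 0.775 m from the base axis. Payload 4 kg.
Tool frame: the origin (TCP) lies on the front face of the gripper's body, between the roots of the fingers; the fingertips stand 97 mm ahead of it and the grasp point (between the pads) lies 78 mm ahead of it (arm.tip_extent is the distance from the TCP to the fingertips, in m); z points along the fingers, y is the line along which they close (so a half turn about z gives the same grasp; the last joint's range is limited). The gripper opens to 94 mm and grips with 3 to 60 N. Pads are 16 mm wide; open, the fingers measure 119 mm over their backs; the gripper's body (75 mm by 177 mm) begins 78 mm behind the grasp point.
Start: joints at [61.874, 4.996, 78.535, -0, 96.463, -5.907], TCP at [0.208, 0.509, 0.303] pointing down, gripper open.
Joint ranges: [-177.83, 177.83], [-43.37, 116.18], [15.69, 146.23], [-61.86, 241.86], [9.47, 152.12], [-147.06, 147.06]. Speed limits (degrees/s): [159.86, 159.86, 180, 180, 180, 180].

## Interface

Orientations are given as [roll, pitch, yaw] about the fixed x, y, z axes, in that order (R = Rz(yaw) Ry(pitch) Rx(roll)).
In Python, from rig import arm, cams, order gives the robot as it stands.
- The arm moves only by the tool play_rows, never from a script. Its argument "deltas" is text: rows parted by semicolons, each of 7 numbers parted by spaces: the finger opening in mm, from 0 to 94, then the shift along the tool's x, y, z in mm, then the turn, a rotation vector about the tool's x, y, z in degrees. A call has 1 to 8 rows; each row is the pose to reach, as a shift and turn from the pose commanded when the call began, along the tool's axes at that moment; what a row does not reach only later rows make up. A row lasts 1/8 s, in which the tool goes at most 62.5 mm and 10.7 degrees, less where a joint would pass 70% of its speed; a pose out of reach is approached as far as the arm can. A call with a gripper value outside its range is refused whole. The fingers move at their own pace and stop on an object; the grip force is fixed at half the most. Time passes only in rows, so rows that repeat a pose let the fingers close. It gives the time, the measured TCP pose, the force, the opening and the grip force at its end, in the units of the state.
- arm.observe(): the state, without advancing time (a new reading comes with each control period).
- cams.grab_frame(name): name is "side" or "top" or "wrist"; returns (picture, depth): 420x560x3 uint8, blue, green, red; 420x560 float32, m along the optical axis (not along the pixel's ray), 0 where there is no reading.
- cams.get_calibration(name): a dict with "intrinsics" (3x3 intrinsics, pixels), "k1" (the pictures are not rectified: a ray, as slopes to the right and down, at radius r is drawn at 1 + k1 r^2 times it, then the intrinsics apply), "view" (4x4, takes a point from world to camera coordinates). Camera axes: x right, y down, z forward; pixel columns grow to the right and rows downward; lengths in m; the calibration is good to about 2 mm. A picture is of the moment at which its call begins: read the wrist's pose just before it. get_calibration takes no time and is no camera call; for the wrist camera it gives the pose at the moment of the call.
- order.finish_job(): hands the job in; it is judged then, once.
Trained networks look in the newest picture that a camera, given by its name, has taken for a name from the list of things; names that differ only in an ending like _2 or _b are one class to them, and where a whole thing is asked for, a point or a joint stands for the part that bears it (a point fixed in the world has none). Each returns a list of dicts, best first, with "conf" (0 to 1); they miss things now and then, are a little off and sometimes report something else, mostly with a low value. They report only what shows in the picture. A call takes as long as a camera call.
- cams.silhouettes(camera, label): "pixels" (420x560 bool, what is visible of it) and "uv" ([column, row] in pixels, amid what is visible of it).
The state is a dict: "t": time; "q": joint angles; "joint_velocities": joint speeds; "joint_torque": joint torques, N m; "tcp_pos": TCP position; "eef_rot": TCP orientation; "contact_force": force on the tool from outside, world axes, zero at the start; "torque": the same for the moment, N m; "width": finger opening in m; "gripper_force": force on a finger pad.
Only numpy, scipy, OpenCV 4.12 (cv2) and the standard library are available. Lean on these libraries where they do the work, as an engineer would, in place of code of your own. Each camera call takes 0.05 s, during which the arm holds its last target. There are 200 camera calls.

## Working session

There is one attempt and no reset: what is moved stays moved. The work goes in short steps, Python scripts to look and compute and a tool call to move; the robot and the scene stay as the last step left them, time stands still between calls to the robot, and variables do not carry over. Pictures are saved under pics/ and viewed, at most 14 in all, crops included, and the job is handed in when it is done.

Besides the shell and the picture viewer there is one more tool, called after "Call:" as a command line: name --argument value ..., lists and objects as JSON in quotes. play_rows: Moves the arm, as the interface text tells. Its arguments: {"type":"object","properties":{"deltas":{"type":"string"}},"required":["deltas"]}

```bash
ls; mkdir -p pics; python3 - <<'E'
from rig import arm,cams,order
import cv2,numpy as np
print(arm.observe())
ims=[]
for n in("side","top"):
    p,d=cams.grab_frame(n); ims.append(p); np.save(f"pics/{n}_d0.npy",d); cv2.imwrite(f"pics/{n}0.png",p)
    print(cams.get_calibration(n))
E
```

```text
pics
{'t': 0.0, 'q': array([ 6.18741364e+01,  5.03763136e+00,  7.86253124e+01, -2.12187430e-03,
        9.64636279e+01, -5.90896293e+00]), 'joint_velocities': array([ 0.01459533,  0.00355437, -0.01069875, -0.01718228,  0.03600883,
       -0.08697309]), 'joint_torque': array([ 1.25198171e-04, -3.40186894e+01, -3.02426755e+01,  7.17144390e-02,
        3.30620573e-02, -1.53245323e-04]), 'tcp_pos': array([0.20782491, 0.50884451, 0.30151303]), 'eef_rot': array([-1.79873884e+02, -1.09326094e-02,  1.57782851e+02]), 'contact_force': array([-0.4380842 ,  0.09101841, -0.2181226 ]), 'torque': array([-0.05877464,  0.0457611 , -0.01505624]), 'gripper_force': 0.0, 'width': 0.09426164640315904}
{'intrinsics': array([[546.38927945,   0.        , 278.31703089],
       [  0.        , 546.38927945, 208.09595022],
       [  0.        ,   0.        ,   1.        ]]), 'k1': -0.0463879989220011, 'view': array([[-0.98650039, -0.1637503 , -0.00167769,  0.58316703],
       [-0.09127089,  0.55830246, -0.82460172,  0.09972759],
       [ 0.13596543, -0.81331679, -0.56571123,  1.43591009],
       [ 0.        ,  0.        ,  0.        ,  1.        ]])}
{'intrinsics': array([[539.16690597,   0.        , 279.37438775],
       [  0.        , 539.16690597, 204.58842261],
       [  0.        ,   0.        ,   1.        ]]), 'k1': -0.19965993410841051, 'view': array([[-0.01096731, -0.99990456, -0.0084012 ,  0.00588875],
       [-0.99877968,  0.0113588 , -0.04806378,  0.58531853],
       [ 0.04815462,  0.00786382, -0.99880894,  1.34606508],
       [ 0.        ,  0.        ,  0.        ,  1.        ]])}
```

View pics/side0.png

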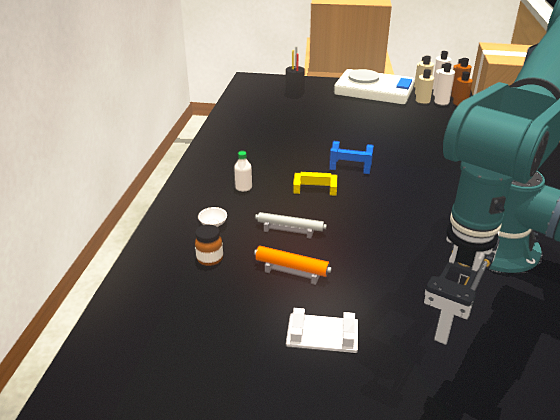

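View pics/top0.png

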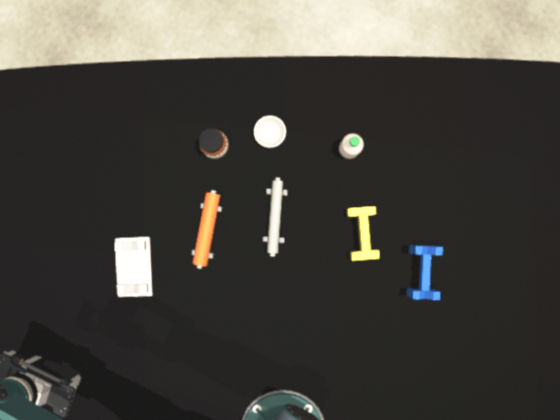

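Both views agree: cradle (top 134,267 / side 322,330), orange roller (206,230 / 291,262), steel roller (275,217 / 290,223), yellow cap (364,233 / 316,183), blue saddle (427,272 / 352,157); the jar, dish and bottle lie further out.

```bash
cat > h.py <<'E'
from rig import arm,cams,order
import cv2,numpy as np
from scipy.spatial.transform import Rotation as R
def rays(c,uv):
    K,k=c["intrinsics"],c["k1"]
    n=cv2.undistortPoints(np.float64(uv).reshape(-1,1,2),K,np.array([k,0,0,0,0.])).reshape(-1,2)
    V=c["view"];o=-V[:3,:3].T@V[:3,3]
    return o,np.c_[n,np.ones(len(n))]@V[:3,:3]     # point = o + depth*dir
def atz(c,uv,z):
    o,d=rays(c,uv); return o+d*((z-o[2])/d[:,2])[:,None]
def cloud(c,mask,depth):
    v,u=np.nonzero(mask&(depth>0)); o,d=rays(c,np.c_[u,v]); return o+d*depth[v,u][:,None]
def box(xy):
    h=cv2.minAreaRect(np.float32(xy*1000)); (cx,cy),(w,l),a=h
    a=a if w>=l else a+90
    return np.round([cx,cy,max(w,l),min(w,l),(a+90)%180-90],1)
def tri(c1,u1,c2,u2):
    o1,d1=rays(c1,[u1]);o2,d2=rays(c2,[u2]);A=np.c_[d1[0],-d2[0]]
    s=np.linalg.lstsq(A,o2-o1,rcond=None)[0]
    p,q=o1+s[0]*d1[0],o2+s[1]*d2[0]; return np.round((p+q)*500,1),np.round(np.linalg.norm(p-q)*1000,1)
E
python3 - <<'E'
from h import *
D={n:cams.grab_frame(n)[1] for n in("side","top")}; C={n:cams.get_calibration(n) for n in D}
for L,z in(("cradle",.035),("thick_roller",.0335),("saddle",.06),("thin_roller",.0264),("cap",.035),("amber_jar",.08),("white_bottle",.1),("dish",.03)):
    o={}
    for n in D:
        r=cams.silhouettes(n,L)
        if not r: print(L,n,"none");continue
        r=r[0];o[n]=r
        P=cloud(C[n],r["pixels"],D[n]); print(L,n,round(r["conf"],2),np.round(r["uv"]),r["pixels"].sum(),"zpct",np.round(np.percentile(P[:,2],[5,50,95])*1000) if len(P) else None)
        if n=="top":
            v,u=np.nonzero(r["pixels"]); print("   box@z",box(atz(C[n],np.c_[u,v],z)[:,:2]))
    if len(o)==2: print("   tri",*tri(C["side"],o["side"]["uv"],C["top"],o["top"]["uv"]))
E
```

```text
cradle side 0.57 [324. 332.] 2499 zpct [ 5. 11. 35.]
cradle top 0.81 [135. 267.] 2027 zpct [ 4. 11. 35.]
   box@z [432.4 370.5 150.9  94.    2. ]
   tri [4.278e+02 3.750e+02 4.000e-01] 0.2
thick_roller side 0.69 [295. 257.] 1047 zpct [27. 44. 51.]
thick_roller top 0.66 [207. 225.] 1049 zpct [36. 47. 53.]
   box@z [526.7 183.4 191.   39.  -11.8]
   tri [528.4 179.3  39.6] 16.0
saddle side 0.66 [352. 158.] 653 zpct [ 9. 46. 67.]
saddle top 0.87 [428. 274.] 896 zpct [31. 57. 71.]
   box@z [ 412.8 -355.5  133.1   79.2   -1.8]
   tri [ 406.7 -374.4   21.6] 5.4
thin_roller side 0.71 [291. 220.] 628 zpct [18. 32. 39.]
thin_roller top 0.57 [275. 216.] 762 zpct [28. 36. 41.]
   box@z [555.5  11.2 193.3  25.6  -4.6]
   tri [555.9   9.6  26.6] 1.8
cap side 0.73 [293. 258.] 1049 zpct [26. 43. 51.]
cap top 0.95 [363. 236.] 819 zpct [21. 33. 53.]
   box@z [ 510.7 -205.   130.5   73.7    4.1]
   tri [ 540.  -252.  -318.2] 80.7
amber_jar side 0.8 [210. 245.] 942 zpct [ 6. 56. 85.]
amber_jar top 0.65 [212. 140.] 674 zpct [21. 82. 88.]
   box@z [734.  159.8  75.4  63.7  44.5]
   tri [742.7 165.6  38.4] 9.4
white_bottle side 0.81 [244. 177.] 586 zpct [  0.  55. 114.]
white_bottle top 0.61 [348. 146.] 387 zpct [ 25.  83. 121.]
   box@z [ 719.8 -173.    56.5   47.1  -27.5]
   tri [ 728.1 -175.3   35.6] 4.1
dish side 0.86 [218. 217.] 427 zpct [ 3. 18. 31.]
dish top 0.64 [272. 128.] 720 zpct [ 3. 15. 31.]
   box@z [770.9  22.5  76.   74.1  62.5]
   tri [769.9  14.8  18.6] 20.1
```

```bash
cat >> h.py <<'E'
def tool():
    s=arm.observe(); return s["tcp_pos"],R.from_euler("xyz",s["eef_rot"],degrees=True),s
def go(xyz,yaw,fwd=78.):
    """delta to bring the grasp point (fwd mm ahead of TCP) to xyz mm, tool straight down"""
    p,r,s=tool(); t=R.from_euler("xyz",[180,0,yaw],degrees=True)
    q=np.array(xyz)/1000-t.apply([0,0,fwd/1000])
    print("shift",np.round(r.inv().apply(q-p)*1000,1),"turn",np.round((r.inv()*t).as_rotvec(degrees=True),1),"t",s["t"],"dist",np.round(np.hypot(*q[:2]),3))
E
python3 - <<'E'
from h import *
p,r,s=tool(); c=cams.get_calibration("wrist"); V=c["view"]
o=-V[:3,:3].T@V[:3,3]; print("cam in tool",np.round(r.inv().apply(o-p)*1000,1),"axes cols(x,y,z) in tool\n",np.round(r.inv().as_matrix()@V[:3,:3].T,3)); print(c["intrinsics"],c["k1"])
go([528,182,200],180-11.8+0); go([432,370,200],-178)
E
```

```text
cam in tool [ 79.2   1.2 -82.9] axes cols(x,y,z) in tool
 [[ 0.001 -0.962 -0.271]
 [ 1.     0.001  0.001]
 [-0.001 -0.271  0.962]]
[[367.39438859   0.         283.54469127]
 [  0.         367.39438859 209.87118408]
 [  0.           0.           1.        ]] -0.006245529286671716
shift [-420.  -181.8   24.7] turn [  0.    0.  -10.4] t 1.0 dist 0.558
shift [-260.   -44.1   24.7] turn [  0.    0.  -24.2] t 1.0 dist 0.569
```

Call:
play_rows --deltas "94 -60 -10 6 0 0 -8;94 -120 -20 12 0 0 -16;94 -180 -30 18 0 0 -24;94 -230 -40 24 0 0 -24;94 -260 -44 24 0 0 -24;94 -260 -44 24 0 0 -24;94 -260 -44 24 0 0 -24"

```text
t: 1.88
tcp_pos: [0.4316, 0.3705, 0.2787]
eef_rot: [180.0, -0.0, -178.2]
contact_force: [-0.4, 0.5, 0.4]
width: 0.0942
gripper_force: 0.0
```

```bash
cat >> h.py <<'E'
def look(label,z,save=None):
    """wrist view: network mask -> min-area box at height z, plus depth cloud"""
    c=cams.get_calibration("wrist"); p,d=cams.grab_frame("wrist"); rs=cams.silhouettes("wrist",label)
    if save: cv2.imwrite(f"pics/{save}.png",p); np.savez(f"pics/{save}.npz",d=d,V=c["view"],m=rs[0]["pixels"] if rs else 0)
    if not rs: print("none"); return
    m=rs[0]["pixels"]; v,u=np.nonzero(m); P=cloud(c,m,d)
    print(label,round(rs[0]["conf"],2),m.sum(),"maskbox@z",box(atz(c,np.c_[u,v],z)[:,:2]),"zpct",np.round(np.percentile(P[:,2],[5,50,95])*1000,1))
    return c,P,m
E
python3 - <<'E'
from h import *
c,P,m=look("cradle",.01,"w1")
for z0,z1 in((.005,.016),(.030,.040)):
    Q=P[(P[:,2]>z0)&(P[:,2]<z1)]; print(len(Q),np.median(Q[:,2]),box(Q[:,:2]))
go([432,370,200],-178)
print(tool()[0],tool()[2]["eef_rot"])
E
```

```text
cradle 0.55 13886 maskbox@z [433.1 381.3 153.5  89.8   2.4] zpct [ 9.7 11.4 36.1]
9309 0.010869072091806431 [431.2 381.3 149.7  90.2   2.4]
2671 0.035486619432578026 [431.5 381.3 134.2  76.    2.3]
shift [-0.8 -0.9  0.9] turn [ 0.  -0.  -0.1] t 1.975 dist 0.569
[0.43112273 0.37086332 0.2789287 ] [ 1.79969861e+02 -5.39017322e-04 -1.78128427e+02]
```

```bash
python3 - <<'E'
from h import *
go([527,182,180],168)
E
```

```text
shift [ -89.7 -191.9   20.8] turn [ 0.  -0.  13.9] t 1.975 dist 0.558
```

View pics/w1.png

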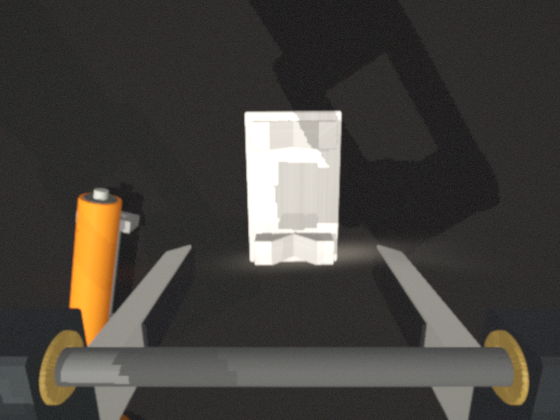

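Wrist view: cradle fully in view at (293,188), spanning rows 110–265; orange roller to the left at (95,260), its lower end behind the finger. On to the orange roller.

Call:
play_rows --deltas "94 -30 -60 5 0 0 6;94 -60 -120 12 0 0 14;94 -80 -170 20 0 0 14;94 -90 -192 21 0 0 14;94 -90 -192 21 0 0 14;94 -90 -192 21 0 0 14"

```text
t: 2.72
tcp_pos: [0.5273, 0.1824, 0.258]
eef_rot: [179.9, -0.0, 167.9]
contact_force: [-0.8, 0.4, -0.5]
width: 0.094
gripper_force: 0.0
```

```bash
cat >> h.py <<'E'
def roller(P,zaxis):
    """axis line from top strip of the cloud, body ends from the extremes"""
    Q=P[P[:,2]>zaxis+.004]; a=np.deg2rad(box(Q[:,:2])[4]); print("top strip box",box(Q[:,:2]),"all",box(P[:,:2]),"ztop",np.round(np.percentile(P[:,2],99)*1000,1))
E
python3 - <<'E'
from h import *
c,P,m=look("thick_roller",.0335,"w2")
roller(P,.0335)
E
```

```text
thick_roller 0.86 9059 maskbox@z [529.  186.7 199.6  36.9 -11.1] zpct [39.2 49.7 52.5]
top strip box [527.4 186.6 195.8  35.5 -11. ] all [537.3 185.9 215.7  39.2 -11.3] ztop 53.1
```

```bash
python3 - <<'E'
from h import *
p=cv2.imread("pics/w2.png"); f=np.load("pics/w2.npz"); c=cams.get_calibration("wrist"); c["view"]=f["V"]
hsv=cv2.cvtColor(p,cv2.COLOR_BGR2HSV); m=(cv2.inRange(hsv,(5,150,60),(25,255,255))>0)&f["m"].astype(bool)
P=cloud(c,m,f["d"]); P=P[P[:,2]>.036]; print(len(P),box(P[:,:2]))
go([527.4,186.6,33.5],169)
E
```

```text
8753 [530.7 185.9 188.1  35.8 -11.1]
shift [  0.8   3.8 146.5] turn [ 0.   0.  -1.1] t 2.825 dist 0.559
```

Call:
play_rows --deltas "94 1 4 50 0 0 -1;94 1 4 95 0 0 -1;94 1 4 125 0 0 -1;94 1 4 140 0 0 -1;94 1 4 147 0 0 -1;94 1 4 147 0 0 -1"

```text
t: 3.58
tcp_pos: [0.5282, 0.1856, 0.1115]
eef_rot: [180.0, 0.1, 168.8]
contact_force: [-0.1, 0.1, 0.1]
width: 0.0943
gripper_force: 0.0
```

Call:
play_rows --deltas "30 0 0 0 0 0 0;30 0 0 0 0 0 0;30 0 0 0 0 0 0;30 0 0 0 0 0 0;30 0 0 0 0 0 0;30 0 0 0 0 0 0"

```text
t: 4.32
tcp_pos: [0.5279, 0.1851, 0.1107]
eef_rot: [180.0, -0.0, 168.8]
contact_force: [-0.0, -0.1, 0.2]
width: 0.0374
gripper_force: 0.0
```

Call:
play_rows --deltas "30 0 0 0 0 0 0;30 0 0 0 0 0 0;30 0 0 0 0 0 0;30 0 0 -20 0 0 0;30 0 0 -70 0 0 0;30 0 0 -130 0 0 0;30 0 0 -130 0 0 0"

```text
t: 5.2
tcp_pos: [0.5301, 0.1859, 0.2464]
eef_rot: [179.7, 0.6, 168.8]
contact_force: [0.2, 0.1, -4.2]
width: 0.0355
gripper_force: 30.0
```

```bash
python3 - <<'E'
from h import *
print(tool()[2]); go([431.3,381.3,140],-177.65)
E
```

```text
{'t': 5.2, 'q': array([ 1.35293031e+01,  7.11113963e+00,  8.26207943e+01,  2.92390182e-02,
        8.95922586e+01, -6.52582569e+01]), 'joint_velocities': array([-0.08273501,  3.0166759 ,  6.37210445, -0.20278858, -1.29987757,
        0.0963359 ]), 'joint_torque': array([ 3.82125517e-02, -3.73647165e+01, -3.16135633e+01,  1.89265783e-02,
        4.21027187e-01, -9.82937599e-04]), 'tcp_pos': array([0.53005961, 0.18589128, 0.24636838]), 'eef_rot': array([179.69058841,   0.60153023, 168.78590012]), 'contact_force': array([ 0.20572204,  0.11491658, -4.17258801]), 'torque': array([ 0.04080532, -0.01991822,  0.011745  ]), 'gripper_force': 29.999064803123474, 'width': 0.035471010474165704}
shift [135.2 172.3  27.9] turn [  0.2   0.6 -13.6] t 5.2 dist 0.576
```

Call:
play_rows --deltas "30 30 50 0 0 0 -5;30 75 105 5 0 0 -10;30 115 150 10 0 0 -13.6;30 133 172 22 0 0 -13.6;30 133 172 22 0 0 -13.6;30 133 172 22 0 0 -13.6;30 133 172 22 0 0 -13.6"

```text
t: 6.08
tcp_pos: [0.4314, 0.3787, 0.2181]
eef_rot: [-180.0, -0.0, -177.7]
contact_force: [-0.2, -0.1, -4.1]
width: 0.0356
gripper_force: 30.0
```

```bash
python3 - <<'E'
from h import *
print(tool()[2]["joint_velocities"].round(1),tool()[0])
c,P,m=look("thick_roller",.138,"w3")
r=tool()[1]; T=r.inv().apply(P-tool()[0])*1000; T=T[(abs(T[:,1])<17)&(T[:,2]>50)&(T[:,2]<78)]
print("roller in tool: x ends",np.percentile(T[:,0],[.2,1,99,99.8]).round(1),"box",box(T[:,:2]/1000), "z at ends",[np.round(np.percentile(T[abs(T[:,0]-x)<10,2],10),1) for x in(-70,-40,40,70)])
go([431.3,381.3,45],-177.65)
E
```

```text
[-0.3 -0.4 -0.5  0.   0.1  0.1] [0.43141444 0.37872933 0.21810267]
noneTraceback (most recent call last):
  File "<stdin>", line 3, in <module>
TypeError: cannot unpack non-iterable NoneType object
```

View pics/w3.png

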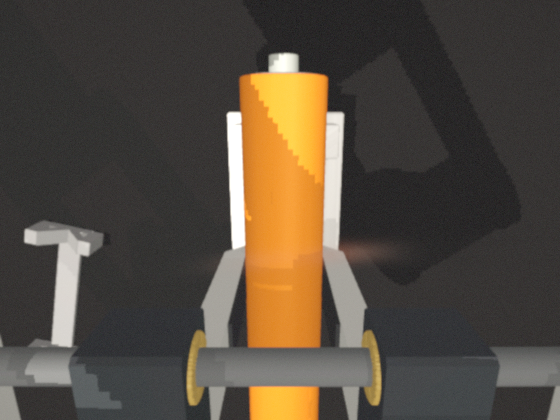

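Wrist view: the roller sits between the fingers, far end face at (284,76), stub tip at (284,53), cradle behind it. I'll check its offset along the axis from the depth there.

```bash
python3 - <<'E'
from h import *
f=np.load("pics/w3.npz"); d=f["d"]; p=cv2.imread("pics/w3.png"); c=cams.get_calibration("wrist"); tp,r,s=tool()
hsv=cv2.cvtColor(p,cv2.COLOR_BGR2HSV); m=cv2.inRange(hsv,(3,140,60),(28,255,255))>0; m[340:]=0; m[:,:230]=0;m[:,340:]=0
T=r.inv().apply(cloud(c,m,d)-tp)*1000; T=T[(T[:,2]<85)]
print(len(T),T.min(0).round(1),T.max(0).round(1))
for x in(-88,-70,-50,-30,-10,10):
    Q=T[abs(T[:,0]-x)<3]
    if len(Q): print(x,"y",np.percentile(Q[:,1],[1,99]).round(1),"ztop",np.percentile(Q[:,2],3).round(1))
go([431.3,381.3,45],-177.65)
E
```

```text
21060 [-31.1 -16.7  56.7] [91.2 19.4 76.2]
-30 y [-16.1  19.2] ztop 67.6
-10 y [-15.9  18.6] ztop 58.1
10 y [-16.  19.] ztop 58.1
shift [ 0.2  2.4 95.8] turn [ 0.   0.  -0.1] t 6.175 dist 0.576
```

Call:
play_rows --deltas "30 -1 1.3 30 0 0 0;30 -1 1.3 60 0 0 0;30 -1 1.3 80 0 0 0;30 -1 1.3 92 0 0 0;30 -1 1.3 97 0 0 0;30 -1 1.3 99 0 0 0;30 -1 1.3 99 0 0 0"

```text
t: 7.05
tcp_pos: [0.4322, 0.3813, 0.1206]
eef_rot: [179.9, 0.1, -177.6]
contact_force: [0.1, -0.4, -3.7]
width: 0.0354
gripper_force: 30.0
```

Call:
play_rows --deltas "30 0 0 1 0 0 0;30 0 0 2 0 0 0;30 0 0 2 0 0 0"

```text
t: 7.42
tcp_pos: [0.432, 0.3811, 0.1181]
eef_rot: [180.0, 0.0, -177.6]
contact_force: [-0.6, -0.7, -2.8]
width: 0.0355
gripper_force: 30.0
```

Call:
play_rows --deltas "30 0 -0.5 1 0 0 0;30 0 -1 1.5 0 0 0;30 0 -1 1.5 0 0 0"

```text
t: 7.8
tcp_pos: [0.4322, 0.38, 0.1169]
eef_rot: [180.0, 0.1, -177.6]
contact_force: [-0.1, -1.1, 2.1]
width: 0.0354
gripper_force: 30.0
```

Call:
play_rows --deltas "70 0 0 0 0 0 0;70 0 0 0 0 0 0;70 0 0 0 0 0 0;70 0 0 0 0 0 0;70 0 0 -30 0 0 0;70 0 0 -80 0 0 0;94 0 0 -130 0 0 0;94 0 0 -165 0 0 0"

```text
t: 8.8
tcp_pos: [0.4321, 0.3803, 0.2842]
eef_rot: [179.9, 0.2, -177.6]
contact_force: [-0.1, 1.0, -0.4]
width: 0.0868
gripper_force: 0.0
```

Call:
play_rows --deltas "94 0 0 0 0 0 0;94 0 0 0 0 0 0"

```text
t: 9.05
tcp_pos: [0.4315, 0.3798, 0.2798]
eef_rot: [-179.9, -0.1, -177.6]
contact_force: [0.1, -0.9, -0.3]
width: 0.0937
gripper_force: 0.0
```

```bash
python3 - <<'E'
from h import *
r=look("thick_roller",.0395,"w4")
if r: roller(r[1],.0395)
r=look("cradle",.01)
if r:
    P=r[1];Q=P[(P[:,2]>.005)&(P[:,2]<.016)]; print(box(Q[:,:2]))
print(tool()[0]); go([412,-360,200],178.2)
E
```

```text
thick_roller 0.59 8029 maskbox@z [433.  381.3 198.5  35.8   2.3] zpct [46.1 55.8 58.5]
top strip box [431.5 381.1 194.9  35.2   2.4] all [443.5 381.7 219.   35.5   2.3] ztop 59.1
cradle 0.65 7918 maskbox@z [432.5 381.4 153.3  91.2   2.4] zpct [ 9.5 11.3 36.4]
[431.3 381.4 149.4  90.2   2.4]
[0.43137311 0.37972392 0.27898415]
shift [  50.1 -738.3    2.7] turn [-0.1 -0.2  4.2] t 9.25 dist 0.547
```

View pics/w4.png

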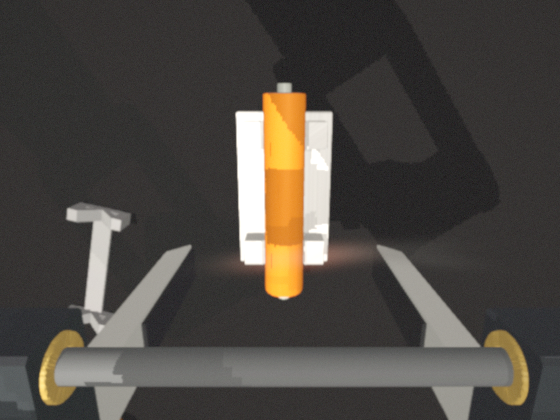

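Roller seated at (431.5, 381.1), yaw 2.4°, matching the cradle (431.3, 381.4, 2.4°). Next: the saddle.

Call:
play_rows --deltas "94 0 -60 0 0 0 0;94 4 -120 0 0 0 1;94 8 -180 0 0 0 1;94 12 -240 0 0 0 1;94 16 -300 0 0 0 2;94 20 -360 0 0 0 2;94 24 -420 0 0 0 2;94 28 -480 0 0 0 2"

```text
t: 10.25
tcp_pos: [0.4231, -0.1024, 0.2804]
eef_rot: [180.0, -0.0, -179.6]
contact_force: [1.7, 0.4, 0.3]
width: 0.0941
gripper_force: 0.0
```

Call:
play_rows --deltas "94 6 -60 0 0 0 1;94 12 -120 0 0 0 2;94 17 -180 0 0 0 2;94 22 -230 0 0 0 2;94 22 -258 0 0 0 2;94 22 -258 0 0 0 2;94 22 -258 0 0 0 2;94 22 -258 0 0 0 2"

```text
t: 11.25
tcp_pos: [0.4038, -0.3576, 0.2811]
eef_rot: [180.0, 0.0, 178.5]
contact_force: [0.2, 0.3, 0.4]
width: 0.094
gripper_force: 0.0
```

```bash
cat >> h.py <<'E'
def part(label,z0,z1,save=None):
    r=look(label,.5*(z0+z1),save)
    if r:
        P=r[1]; Q=P[(P[:,2]>z0)&(P[:,2]<z1)]; print("slab",len(Q),box(Q[:,:2]),"z",np.round(np.median(Q[:,2])*1000,1))
    print("tcp",tool()[0].round(4),tool()[2]["eef_rot"].round(2)); return r
E
python3 - <<'E'
from h import *
part("saddle",.060,.075,"w5")
go([412,-360,46],178.2)
E
```

```text
saddle 0.91 7579 maskbox@z [ 411.6 -357.7  135.5   68.5   -3.3] zpct [20.7 57.  70.4]
slab 3210 [ 413.1 -358.2  130.2   68.1   -3.6] z 69.2
tcp [ 0.4038 -0.3578  0.2814] [-1.8000e+02  2.0000e-02  1.7847e+02]
shift [ -8.2  -2.  157.4] turn [-0.   0.   0.3] t 11.35 dist 0.547
```

View pics/w5.png

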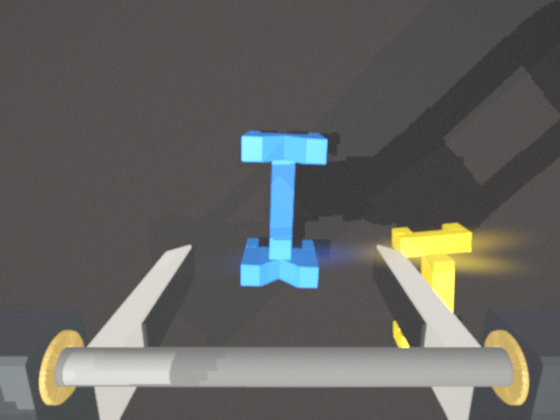

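Wrist view: blue saddle whole at (282,210), clear between the fingers; the slab fit is 130.2×68.1 mm, matching the given size. Yellow cap at (435,265).

Call:
play_rows --deltas "94 -5 -1 50 0 0 1;94 -9.3 -2 95 0 0 2.1;94 -9.3 -2 130 0 0 2.1;94 -9.3 -2 150 0 0 2.1;94 -9.3 -2 157 0 0 2.1;94 -9.3 -2 157 0 0 2.1;60 -9.3 -2 157 0 0 2.1;40 -9.3 -2 157 0 0 2.1"

```text
t: 12.35
tcp_pos: [0.4132, -0.3615, 0.1255]
eef_rot: [-179.9, 0.1, 176.3]
contact_force: [-0.6, -1.3, 0.7]
width: 0.0772
gripper_force: 0.0
```

Call:
play_rows --deltas "14 0 0 0 0 0 0;14 0 0 0 0 0 0;14 0 0 0 0 0 0;14 0 0 0 0 0 0;14 0 0 0 0 0 0;14 0 0 0 0 0 0;14 0 0 0 0 0 0;14 0 0 0 0 0 0"

```text
t: 13.35
tcp_pos: [0.4128, -0.3608, 0.1241]
eef_rot: [180.0, -0.0, 176.3]
contact_force: [0.2, 1.6, 0.7]
width: 0.0198
gripper_force: 30.0
```

Call:
play_rows --deltas "14 0 0 -25 0 0 0;14 0 0 -70 0 0 0;14 0 0 -115 0 0 0;14 0 0 -130 0 0 0;14 2 45 -130 0 0 0;14 4 100 -130 0 0 0;14 6 155 -130 0 0 0;14 8 210 -130 0 0 0"

```text
t: 14.35
tcp_pos: [0.4176, -0.1492, 0.252]
eef_rot: [179.9, -0.2, 176.2]
contact_force: [1.2, 0.9, -3.1]
width: 0.0198
gripper_force: 30.0
```

Call:
play_rows --deltas "14 2 55 0 0 0 0;14 4 110 0 0 0 -1;14 6 165 0 0 0 -2;14 8 220 0 0 0 -3;14 11 275 0 0 0 -4;14 14 330 0 0 0 -5;14 16 385 0 0 0 -6;14 18 430 0 0 0 -6"

```text
t: 15.35
tcp_pos: [0.4274, 0.281, 0.2519]
eef_rot: [-179.9, -0.2, -177.7]
contact_force: [-0.1, -0.7, -2.1]
width: 0.02
gripper_force: 30.0
```

```bash
python3 - <<'E'
from h import *
go([431,380,140],-177.65);print(tool()[2]["gripper_force"])
E
```

```text
shift [-7.7 98.8 33.7] turn [-0.1 -0.2 -0. ] t 15.35 dist 0.575
29.998457729816437
```

Call:
play_rows --deltas "14 -3 50 0 0 0 0;14 -6 90 15 0 0 0;14 -7.7 98.8 35 0 0 0;14 -7.7 98.8 50 0 0 0;14 -7.7 98.8 52 0 0 0;14 -7.7 98.8 52 0 0 0;14 -7.7 98.8 52 0 0 0"

```text
t: 16.23
tcp_pos: [0.4327, 0.3778, 0.2035]
eef_rot: [179.9, 0.1, -177.8]
contact_force: [0.4, 0.6, -2.0]
width: 0.02
gripper_force: 30.0
```

```bash
python3 - <<'E'
from h import *
part("saddle",.135,.160,"w6")
go([431,380,81.5],-177.65)
E
```

```text
saddle 0.57 19586 maskbox@z [429.5 379.7 132.2  68.9   2.8] zpct [126.7 137.7 149.7]
slab 15138 [433.3 379.4 130.9  68.3   2.3] z 142.9
tcp [0.4325 0.3781 0.2034] [ 1.7993e+02  1.0000e-01 -1.7776e+02]
shift [ 1.5  1.9 43.9] turn [ 0.1  0.1 -0.1] t 16.325 dist 0.575
```

View pics/w6.png

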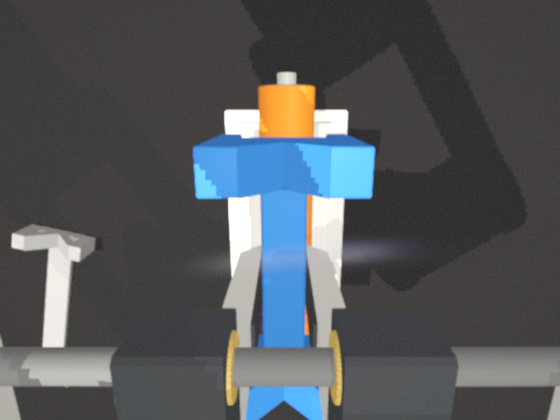

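Saddle held level, over the orange roller, 1.7 mm off in x and 2 mm in y; correcting while lowering.

Call:
play_rows --deltas "14 1.7 1.9 0 0 0 0;14 1.7 1.9 15 0 0 0;14 1.7 1.9 28 0 0 0;14 1.7 1.9 36 0 0 0;14 1.7 1.9 40 0 0 0;14 1.7 1.9 42 0 0 0;14 1.7 1.9 42 0 0 0"

```text
t: 17.2
tcp_pos: [0.4305, 0.3802, 0.1604]
eef_rot: [180.0, 0.0, -177.7]
contact_force: [-0.0, 0.3, -2.3]
width: 0.0202
gripper_force: 30.0
```

Call:
play_rows --deltas "14 0 0 1 0 0 0;14 0 0 1.5 0 0 0;14 0 0 1.5 0 0 0"

```text
t: 17.58
tcp_pos: [0.4305, 0.3802, 0.1591]
eef_rot: [180.0, 0.0, -177.7]
contact_force: [0.1, -0.0, -1.7]
width: 0.0196
gripper_force: 30.0
```

Call:
play_rows --deltas "14 0 0 0.5 0 0 0;14 0 0 1 0 0 0;14 0 0 1 0 0 0"

```text
t: 17.95
tcp_pos: [0.4305, 0.3802, 0.1591]
eef_rot: [180.0, 0.1, -177.7]
contact_force: [-2.0, -1.7, 4.7]
width: 0.02
gripper_force: 30.0
```

Call:
play_rows --deltas "60 0 0 0 0 0 0;60 0 0 0 0 0 0;60 0 0 0 0 0 0;60 0 0 0 0 0 0;60 0 0 -20 0 0 0;60 0 0 -60 0 0 0;94 0 0 -100 0 0 0;94 0 0 -120 0 0 0"

```text
t: 18.95
tcp_pos: [0.4309, 0.3805, 0.2807]
eef_rot: [179.9, 0.2, -177.7]
contact_force: [-0.5, 0.1, 0.0]
width: 0.0767
gripper_force: 0.0
```

Call:
play_rows --deltas "94 0 0 0 0 0 0;94 0 0 0 0 0 0"

```text
t: 19.2
tcp_pos: [0.43, 0.3799, 0.2762]
eef_rot: [-179.9, -0.1, -177.7]
contact_force: [-0.1, -0.1, -0.1]
width: 0.0937
gripper_force: 0.0
```

```bash
python3 - <<'E'
from h import *
part("saddle",.095,.112)
go([555,10,180],175.4)
E
```

```text
saddle 0.82 9653 maskbox@z [429.5 381.6 132.6  68.1   2.3] zpct [ 66.1  92.3 105.4]
slab 4226 [431.1 381.7 130.7  68.1   2.3] z 104.2
tcp [0.4299 0.3798 0.2757] [-1.7990e+02 -1.6000e-01 -1.7772e+02]
shift [-110.4 -374.4   18.1] turn [-0.1 -0.2  6.9] t 19.3 dist 0.555
```

Saddle seated: (431.1, 381.7, 2.3°), shoulders at 104.2 mm. Next: the steel roller.

Call:
play_rows --deltas "94 -15 -55 0 0 0 2;94 -30 -110 4 0 0 4;94 -47 -165 8 0 0 6;94 -65 -220 12 0 0 7;94 -82 -275 16 0 0 7;94 -100 -330 18 0 0 7;94 -108 -365 18 0 0 7;94 -110 -374 18 0 0 7"

```text
t: 20.3
tcp_pos: [0.555, 0.0088, 0.258]
eef_rot: [180.0, -0.2, 175.1]
contact_force: [-0.1, -0.2, 0.6]
width: 0.0939
gripper_force: 0.0
```

Call:
play_rows --deltas "94 0 0 0 0 0 0;94 0 0 0 0 0 0;94 0 0 0 0 0 0"

```text
t: 20.68
tcp_pos: [0.5549, 0.0121, 0.2598]
eef_rot: [180.0, 0.0, 175.4]
contact_force: [-0.0, -0.2, -0.9]
width: 0.094
gripper_force: 0.0
```

```bash
python3 - <<'E'
from h import *
r=part("thin_roller",.030,.048,"w7")
if r: roller(r[1],.0264)
go([555,10,26],175.4)
E
```

```text
thin_roller 0.89 6300 maskbox@z [555.1  14.6 192.8  26.4  -5.1] zpct [29.3 38.  40.4]
slab 5931 [556.3  14.9 196.   25.   -4.6] z 38.1
tcp [0.555  0.0118 0.2599] [1.7999e+02 2.0000e-02 1.7537e+02]
top strip box [556.3  14.8 196.   24.8  -4.6] all [564.9  13.9 217.   29.7  -5.1] ztop 41.0
shift [-1.000e-01 -1.800e+00  1.559e+02] turn [ 0.  0. -0.] t 20.775 dist 0.555
```

View pics/w7.png

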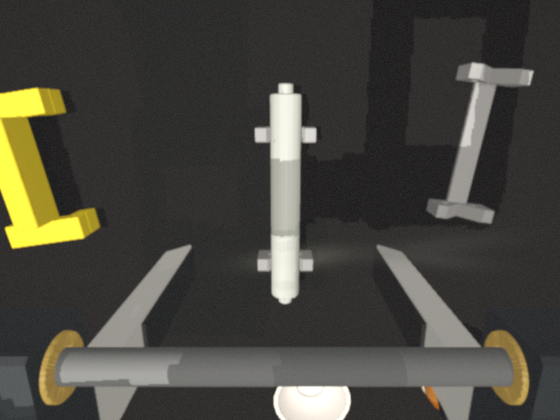

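Steel roller centred at (285,190) between the fingers on its rest, 196 mm long including stubs as expected; dish at the bottom edge, well clear.

Call:
play_rows --deltas "94 -1.2 1.8 50 0 0 0;94 -1.2 1.8 95 0 0 0;94 -1.2 1.8 130 0 0 0;94 -1.2 1.8 148 0 0 0;94 -1.2 1.8 155 0 0 0;94 -1.2 1.8 155 0 0 0;60 -1.2 1.8 155 0 0 0;40 -1.2 1.8 155 0 0 0"

```text
t: 21.78
tcp_pos: [0.5572, 0.0124, 0.106]
eef_rot: [180.0, 0.1, 175.3]
contact_force: [0.5, -0.4, 0.1]
width: 0.0774
gripper_force: 0.0
```

Call:
play_rows --deltas "20 0 0 0 0 0 0;20 0 0 0 0 0 0;20 0 0 0 0 0 0;20 0 0 0 0 0 0;20 0 0 0 0 0 0;20 0 0 0 0 0 0;20 0 0 0 0 0 0;20 0 0 0 0 0 0"

```text
t: 22.78
tcp_pos: [0.5565, 0.0131, 0.1046]
eef_rot: [179.9, 0.0, 175.3]
contact_force: [0.3, 4.0, -0.2]
width: 0.0252
gripper_force: 30.0
```

Call:
play_rows --deltas "20 0 0 -25 0 0 0;20 0 0 -75 0 0 0;20 0 0 -130 0 0 0;20 0 0 -150 0 0 0;20 20 45 -150 0 0 -1;20 43 95 -150 0 0 -3;20 65 145 -150 0 0 -5;20 87 195 -150 0 0 -7"

```text
t: 23.78
tcp_pos: [0.4848, 0.2143, 0.2531]
eef_rot: [-179.8, -0.1, -177.7]
contact_force: [1.0, 0.3, -4.4]
width: 0.0251
gripper_force: 30.0
```

Call:
play_rows --deltas "20 22 50 0 0 0 0;20 44 100 0 0 0 0;20 60 135 0 0 0 0;20 66 153 0 0 0 0;20 66 153 0 0 0 0;20 66 153 0 0 0 0"

```text
t: 24.52
tcp_pos: [0.4145, 0.3629, 0.2542]
eef_rot: [-179.9, -0.0, -177.8]
contact_force: [-0.6, -1.0, -4.2]
width: 0.0258
gripper_force: 30.0
```

```bash
python3 - <<'E'
from h import *
go([431.5,380,172],-177.7)
tp,r,s=tool(); c=cams.get_calibration("wrist"); p,d=cams.grab_frame("wrist"); cv2.imwrite("pics/w8.png",p)
m=np.zeros(d.shape,bool); m[20:335,235:335]=1
T=r.inv().apply(cloud(c,m,d)-tp)*1000; T=T[(T[:,2]<82)&(T[:,2]>55)&(abs(T[:,1])<18)]
B=T[T[:,2]<70]; print("body end x",np.percentile(B[:,0],[99,99.9]),"stub end",np.percentile(T[:,0],[99,99.9]),s["gripper_force"])
for x in(0,20,40,60,80):
    Q=T[abs(T[:,0]-x)<4]
    if len(Q): print(x,"y",np.percentile(Q[:,1],[1,99]).round(1),"ztop",np.percentile(Q[:,2],3).round(1))
E
```

```text
shift [-17.6  16.5   4.2] turn [-0.1 -0.  -0.1] t 24.525 dist 0.575
body end x [89.41206745 90.50461709] stub end [95.77738508 97.5683514 ] 29.9990576505661
0 y [-11.3  14. ] ztop 58.7
20 y [-11.   13.3] ztop 64.1
40 y [-10.7  13.4] ztop 64.1
60 y [-10.7  13.4] ztop 64.2
80 y [-10.8  13.3] ztop 64.2
```

Roller level and centred in the grip (body end at 90 mm, stub at 97.5 mm).

Call:
play_rows --deltas "20 -10 9 0 0 0 0;20 -17.5 16.5 10 0 0 0;20 -17.5 16.5 30 0 0 0;20 -17.5 16.5 48 0 0 0;20 -17.5 16.5 58 0 0 0;20 -17.5 16.5 64 0 0 0;20 -17.5 16.5 67 0 0 0;20 -17.5 16.5 67 0 0 0"

```text
t: 25.58
tcp_pos: [0.4307, 0.3815, 0.1881]
eef_rot: [180.0, 0.0, -177.7]
contact_force: [-0.2, 0.1, -3.8]
width: 0.0255
gripper_force: 30.0
```

Call:
play_rows --deltas "20 0 0 0.7 0 0 0;20 0 0 1.5 0 0 0;20 0 0 1.5 0 0 0"

```text
t: 25.95
tcp_pos: [0.4306, 0.3814, 0.1864]
eef_rot: [180.0, 0.0, -177.7]
contact_force: [0.9, 1.0, -4.4]
width: 0.025
gripper_force: 30.0
```

Call:
play_rows --deltas "20 -0.7 -1 1 0 0 0;20 -0.7 -1 2 0 0 0;20 -0.7 -1 2.6 0 0 0;20 -0.7 -1 2.6 0 0 0"

```text
t: 26.45
tcp_pos: [0.4313, 0.3803, 0.1837]
eef_rot: [-180.0, 0.0, -177.7]
contact_force: [-0.5, -0.5, -2.5]
width: 0.0251
gripper_force: 30.0
```

Call:
play_rows --deltas "20 0 0 0.6 0 0 0;20 0 0 1 0 0 0;20 0 0 1 0 0 0"

```text
t: 26.82
tcp_pos: [0.4313, 0.3804, 0.1836]
eef_rot: [180.0, 0.0, -177.7]
contact_force: [-1.9, -3.3, 3.1]
width: 0.0251
gripper_force: 30.0
```

Call:
play_rows --deltas "60 0 0 0 0 0 0;60 0 0 0 0 0 0;60 0 0 0 0 0 0;60 0 0 0 0 0 0;60 0 0 -20 0 0 0;60 0 0 -60 0 0 0;94 0 0 -95 0 0 0;94 0 0 -95 0 0 0"

```text
t: 27.82
tcp_pos: [0.4324, 0.3813, 0.2816]
eef_rot: [179.7, 0.4, -177.7]
contact_force: [0.9, -0.9, -0.6]
width: 0.0765
gripper_force: 0.0
```

Call:
play_rows --deltas "94 0 0 0 0 0 0;94 0 0 0 0 0 0"

```text
t: 28.08
tcp_pos: [0.4308, 0.3801, 0.2753]
eef_rot: [-179.9, -0.2, -177.7]
contact_force: [0.7, -0.5, -1.1]
width: 0.0934
gripper_force: 0.0
```

```bash
python3 - <<'E'
from h import *
r=part("thin_roller",.108,.122,"w9"); 
if r: roller(r[1],.1054)
part("saddle",.095,.110)
go([511,-203,190],-175.5)
E
```

```text
none
tcp [0.4309 0.3802 0.2758] [-1.7991e+02 -1.5000e-01 -1.7772e+02]
saddle 0.98 4657 maskbox@z [429.9 381.5 134.2  68.7   2.4] zpct [ 51.9 104.1 105.8]
slab 3411 [430.8 381.7 130.1  67.9   2.3] z 104.6
tcp [0.4311 0.3803 0.2765] [-1.7994e+02 -9.0000e-02 -1.7772e+02]
shift [ -56.6 -586.     9. ] turn [-0.1 -0.1 -2.2] t 28.275 dist 0.55
```

View pics/w9.png

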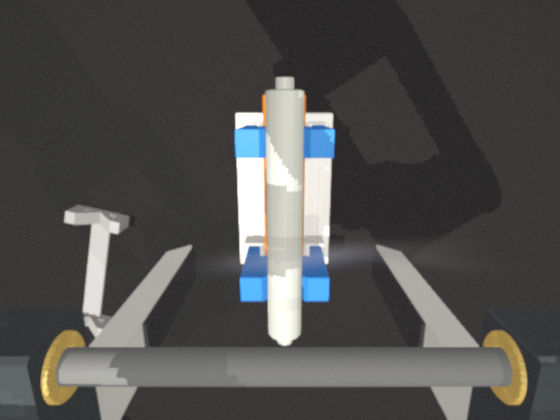

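Steel roller lies in the saddle's Vs, ends at rows 77 and 345 near column 286; saddle unmoved. Checking its pose from the depth while planning the cap move.

```bash
python3 - <<'E'
from h import *
f=np.load("pics/w9.npz"); c=cams.get_calibration("wrist"); c["view"]=f["V"]; m=np.zeros((420,560),bool); m[60:342,255:315]=1
P=cloud(c,m,f["d"]); P=P[(P[:,2]>.1075)&(P[:,2]<.13)]; print(box(P[:,:2]),np.percentile(P[:,2],99))
E
```

```text
[431.3 381.7 195.8  25.2   2.3] 0.1200193329506912
```

Call:
play_rows --deltas "94 -5 -55 0 0 0 0;94 -10 -110 0 0 0 -1;94 -15 -165 0 0 0 -2;94 -20 -220 0 0 0 -2;94 -27 -275 0 0 0 -2;94 -34 -330 0 0 0 -2;94 -40 -385 0 0 0 -2;94 -46 -440 0 0 0 -2"

```text
t: 29.28
tcp_pos: [0.4947, -0.0592, 0.2775]
eef_rot: [180.0, 0.0, -175.7]
contact_force: [1.1, -0.1, 0.5]
width: 0.0943
gripper_force: 0.0
```

Call:
play_rows --deltas "94 -3 -55 0 0 0 0;94 -6 -110 0 0 0 0;94 -8 -140 5 0 0 0;94 -10 -146 9 0 0 0;94 -10 -146 9 0 0 0;94 -10 -146 9 0 0 0;94 -10 -146 9 0 0 0"

```text
t: 30.15
tcp_pos: [0.5158, -0.201, 0.2691]
eef_rot: [-180.0, 0.0, -175.6]
contact_force: [0.1, -0.1, 0.6]
width: 0.094
gripper_force: 0.0
```

```bash
python3 - <<'E'
from h import *
r=part("cap",.024,.037,"w10")
go([511,-205,38],-175.5)
E
```

```text
cap 0.76 6103 maskbox@z [ 511.8 -206.6  131.6   68.1    3.7] zpct [21.9 32.5 51.7]
slab 3213 [ 512.3 -206.6  130.    67.9    3.8] z 31.8
tcp [ 0.5158 -0.2014  0.269 ] [-1.7999e+02  4.0000e-02 -1.7564e+02]
shift [  5.1  -3.2 153. ] turn [-0.   0.  -0.1] t 30.25 dist 0.551
```

View pics/w10.png

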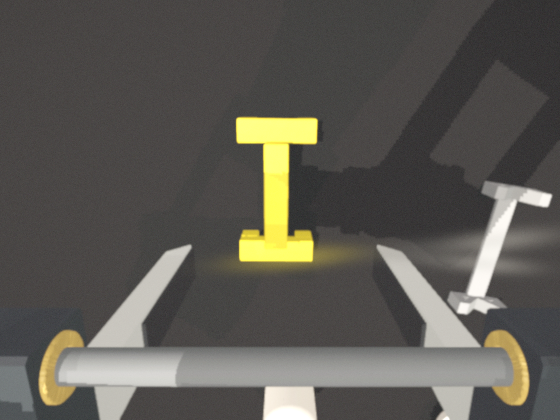

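Cap whole at (276,190) between the fingers, slab fit 130.0×67.9 mm as specified; bottle at the bottom edge, clear.

Call:
play_rows --deltas "94 4 -6.2 50 0 0 0.6;94 4 -6.2 95 0 0 0.6;94 4 -6.2 130 0 0 0.6;94 4 -6.2 147 0 0 0.6;94 4 -6.2 153 0 0 0.6;94 4 -6.2 153 0 0 0.6;60 4 -6.2 153 0 0 0.6;40 4 -6.2 153 0 0 0.6"

```text
t: 31.25
tcp_pos: [0.5128, -0.209, 0.1169]
eef_rot: [-179.9, 0.1, -176.3]
contact_force: [-0.1, 0.2, -1.0]
width: 0.0773
gripper_force: 0.0
```

Call:
play_rows --deltas "14 0 0 0 0 0 0;14 0 0 0 0 0 0;14 0 0 0 0 0 0;14 0 0 0 0 0 0;14 0 0 0 0 0 0;14 0 0 0 0 0 0;14 0 0 0 0 0 0;14 0 0 0 0 0 0"

```text
t: 32.25
tcp_pos: [0.5121, -0.2086, 0.1155]
eef_rot: [180.0, -0.0, -176.3]
contact_force: [1.3, 0.4, -1.2]
width: 0.0198
gripper_force: 30.0
```

Call:
play_rows --deltas "14 0 0 -25 0 0 0;14 0 0 -75 0 0 0;14 0 0 -130 0 0 0;14 0 0 -165 0 0 0;14 3 45 -165 0 0 0;14 6 95 -165 0 0 0;14 9 145 -165 0 0 1.4;14 13 195 -165 0 0 1.4"

```text
t: 33.25
tcp_pos: [0.4861, -0.0135, 0.2802]
eef_rot: [180.0, -0.0, -177.8]
contact_force: [0.6, -0.0, -1.0]
width: 0.02
gripper_force: 30.0
```

Call:
play_rows --deltas "14 3 50 0 0 0 0;14 6 105 0 0 0 0;14 10 160 0 0 0 0;14 15 215 0 0 0 0;14 20 270 0 0 0 0;14 24 320 0 0 0 0;14 27 360 0 0 0 0;14 29 380 0 0 0 0"

```text
t: 34.25
tcp_pos: [0.4419, 0.3652, 0.2799]
eef_rot: [-180.0, -0.1, -177.6]
contact_force: [0.4, -0.4, -1.6]
width: 0.02
gripper_force: 30.0
```

```bash
python3 - <<'E'
from h import *
go([431,380.4,172],-177.7);print(tool()[2]["gripper_force"])
E
```

```text
shift [10.2 15.7 29.9] turn [-0.  -0.1  0.1] t 34.25 dist 0.575
29.999015629291534
```

Call:
play_rows --deltas "14 6 9 0 0 0 0;14 10 14 10 0 0 0;14 10 14 20 0 0 0;14 10 14 20 0 0 0;14 10 14 20 0 0 0;14 10 14 20 0 0 0"

```text
t: 35.0
tcp_pos: [0.4323, 0.3769, 0.2611]
eef_rot: [180.0, 0.0, -177.8]
contact_force: [-1.0, -0.0, -1.5]
width: 0.0197
gripper_force: 30.0
```

```bash
python3 - <<'E'
from h import *
part("cap",.160,.182,"w11")
go([431,380.4,141.5],-177.7)
E
```

```text
cap 0.72 14662 maskbox@z [423.  378.  113.9  70.8   2.3] zpct [175.8 186.7 197.2]
slab 6968 [423.2 377.8 111.1  68.1   2.3] z 177.3
tcp [0.4322 0.3771 0.261 ] [ 1.7997e+02  4.0000e-02 -1.7774e+02]
shift [ 1.1  3.3 41.5] turn [ 0.  0. -0.] t 35.1 dist 0.575
```

View pics/w11.png

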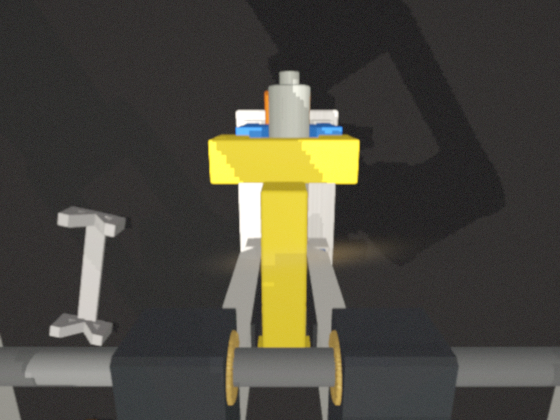

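Cap held level and square above the steel roller; near edge puts its centre at x≈432.7, y 3.5 mm short. Correcting, then lowering.

Call:
play_rows --deltas "14 1.4 3.4 0 0 0 0;14 1.4 3.4 8 0 0 0;14 1.4 3.4 18 0 0 0;14 1.4 3.4 28 0 0 0;14 1.4 3.4 35 0 0 0;14 1.4 3.4 39 0 0 0;14 1.4 3.4 39 0 0 0"

```text
t: 35.98
tcp_pos: [0.4304, 0.3804, 0.2212]
eef_rot: [-180.0, -0.0, -177.7]
contact_force: [-0.7, -1.1, -0.6]
width: 0.0196
gripper_force: 30.0
```

Call:
play_rows --deltas "14 0 0 1 0 0 0;14 0 0 2 0 0 0;14 0 0 2 0 0 0"

```text
t: 36.35
tcp_pos: [0.4305, 0.3806, 0.2197]
eef_rot: [180.0, 0.0, -177.7]
contact_force: [-0.7, 0.5, -1.0]
width: 0.02
gripper_force: 30.0
```

Call:
play_rows --deltas "14 0 0 0.5 0 0 0;14 0 0 1 0 0 0;14 0 0 1 0 0 0"

```text
t: 36.72
tcp_pos: [0.4305, 0.3806, 0.2195]
eef_rot: [180.0, 0.0, -177.7]
contact_force: [-1.8, 0.3, 3.4]
width: 0.0199
gripper_force: 30.0
```

Seated. Release, rise, and look.

Call:
play_rows --deltas "60 0 0 0 0 0 0;60 0 0 0 0 0 0;60 0 0 0 0 0 0;60 0 0 0 0 0 0;60 0 0 -20 0 0 0;60 0 0 -60 0 0 0;94 0 0 -100 0 0 0;94 0 0 -100 0 0 0"

```text
t: 37.72
tcp_pos: [0.4314, 0.3812, 0.3231]
eef_rot: [179.7, 0.4, -177.7]
contact_force: [0.1, -0.1, 0.4]
width: 0.0765
gripper_force: 0.0
```

Call:
play_rows --deltas "94 0 0 0 0 0 0;94 0 0 0 0 0 0;94 0 0 0 0 0 0"

```text
t: 38.1
tcp_pos: [0.4302, 0.3803, 0.3169]
eef_rot: [-179.9, -0.1, -177.7]
contact_force: [-0.0, -1.3, -0.2]
width: 0.0939
gripper_force: 0.0
```

```bash
python3 - <<'E'
from h import *
part("cap",.127,.143,"w12"); part("saddle",.095,.110)
E
python3 - <<'E'
from h import *
f=np.load("pics/w12.npz"); c=cams.get_calibration("wrist"); c["view"]=f["V"]; d=f["d"]
p,_=cams.grab_frame("side"); cs=cams.get_calibration("side")
n=cs["view"]@[.431,.38,.07,1]; u,v=(cs["intrinsics"]@(n[:3]/n[2]))[:2].astype(int)
q=p[v-70:v+70,u-90:u+90]; cv2.imwrite("pics/s2.png",np.vstack([cv2.resize(q,(540,420),interpolation=2)]))
for L in("amber_jar","white_bottle","dish"):
    r=cams.silhouettes("side",L); print(L,r and (np.round(r[0]["uv"]),r[0]["pixels"].sum()))
E
```

```text
cap 0.7 8946 maskbox@z [430.9 382.  133.1  68.5   2.3] zpct [118.1 136.4 155.6]
slab 4621 [431.  382.1 130.3  68.1   2.4] z 135.8
tcp [0.4303 0.3804 0.3176] [-1.7995e+02 -8.0000e-02 -1.7771e+02]
saddle 0.68 1149 maskbox@z [424.4 380.6 121.5  65.5   3.3] zpct [ 45.4  83.6 104.5]
slab 366 [425.2 381.4 119.   66.6   2.4] z 102.0
tcp [0.4304 0.3805 0.3181] [-1.7998e+02 -4.0000e-02 -1.7772e+02]
amber_jar (array([210., 244.]), np.int64(980))
white_bottle (array([245., 177.]), np.int64(535))
dish (array([214., 215.]), np.int64(353))
```

View pics/s2.png

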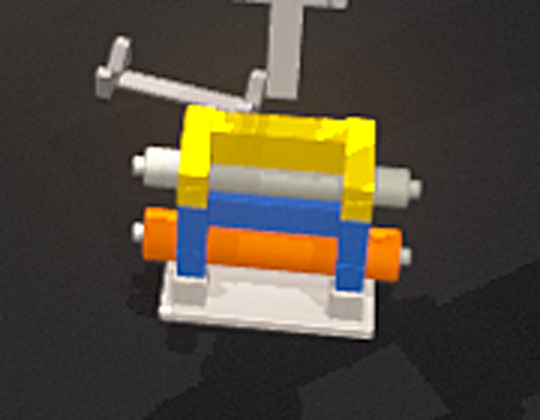

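View pics/w12.png

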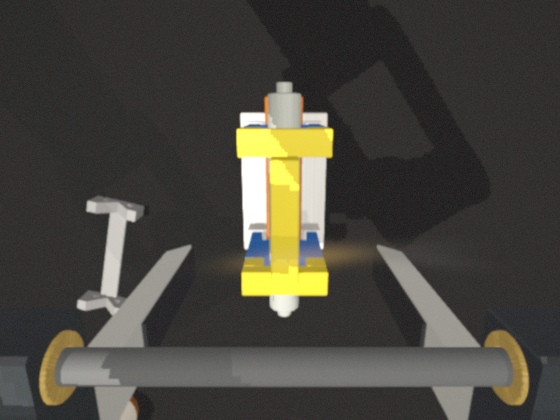

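The side crop shows the full stack standing square, centred on the cradle with no gaps. The wrist view puts the cap at (431.0, 382.1), yaw 2.4°, plates 135.8 mm up (135 expected). The bystanders show no sign of having moved.

```bash
python3 -c "
from rig import order
print(order.finish_job())"
```

```text
the job is handed in; nothing more can be done
None
```

The rack is built and handed in: all four pieces were placed in order and seated, within about 1 mm and 0.1° of the cradle, with the jar, bottle and dish undisturbed, in about 38 s.

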